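# Slide the weight box home into its corner

### The job

Push the closed wooden weight box back across the counter and along the wooden rail into its corner: its long hinge side flat against the rail and its short end right up against the green stop block. Only push it with the fingers, never pick it up, and leave the brass weight, the rubber stamp and the balm pot where they stand.

Things in the scene. Friction and masses are not known exactly. Their poses are not given: they have to be found in the camera images.
- weight_box: Closed dark wooden box with a window in its lid, loose, about 0.3 kg: 74 (own x) by 150 (own y) by 40 mm high; origin at the centre of its underside. Flat hinge side at x = +37 mm, facing the rail within 0.35 rad at the start; in the middle of the other long side (x = -37) a lip 22 mm wide juts out 6 mm, 31 to 38 mm up. Starts between the two stops. The lid does not move.
- back_rail: Straight pale wooden rail fixed to the counter: 500 mm long (own y), 18 mm thick, 20 mm high (the hinge knuckles of the box pass over it). Origin on the counter, at mid-length of the face that looks toward the robot; own x points through the rail away from the robot, so the box belongs on its -x side.
- green_stop: Green block fixed at one end of the rail (either end), on the robot's side of it: 80 mm (own x, square to the rail) by 20 mm (own y, along the rail), 20 mm high, same heading as the rail. Origin at the centre of its underside, 42 mm off the rail's face and 230 mm along it from its middle; its inner face is 220 mm from the middle.
- red_stop: Red block, the same size, fixed at the other end of the rail. Not where the box belongs.
- brass_weight: Brass knobbed weight, 28 mm across, 36 mm high, loose; origin at the centre of its underside. To be left alone.
- rubber_stamp: Turned dark wooden rubber stamp standing upright, 33 mm across, 70 mm high, loose; origin at the centre of its underside. To be left alone.
- balm_tin: Round balm pot with a red lid, 58 mm across, 50 mm high, loose, behind the rail; origin at the centre of its underside. To be left alone.
Things that resemble listed ones, but are neither listed nor needed, are in the scene too. There is more than one size of the weight_box; the one meant has the size given above.

How it is judged:
At the end, for the whole second after the job is handed in: The box stands flat and still on the counter, its hinge side within 5 mm of the rail and parallel to it within 0.05 rad, its short end within 5 mm of the green stop block (x of weight_box in the frame of back_rail between -0.042 and -0.03 m and y of weight_box in the frame of green_stop between -0.09 and 0.09 m and angle between the y axis of weight_box and the y axis of back_rail, either way round below 0.05 rad and angle between weight_box's own z axis and vertical below 0.05 rad and height (world z) of weight_box below 0.004 m and linear speed of weight_box below 0.01 m/s); the robot touches nothing.
It fails at once if the weight box is picked up (more than 10 mm off the counter or tipped by more than 0.25 rad) (height (world z) of weight_box above 0.01 m or angle between weight_box's own z axis and vertical above 0.25 rad).
It fails at once if the brass weight, the rubber stamp or the balm pot is shifted by more than 20 mm or lifted or knocked over (distance of any of brass_weight, rubber_stamp, balm_tin from where it was at the start of the episode above 0.02 m or angle between any of brass_weight, rubber_stamp, balm_tin's own z axis and vertical above 0.5 rad).
It also fails if it takes over 64 s, if anything falls off the work surface, if the arm or the gripper's body presses on something with over 40 N, if the wrist force passes 120 N, or if a joint passes its speed limit or range.

### The arm

A 6-joint arm with a two-finger parallel gripper is mounted at the origin on a cart in front of the work surface, level with it; the furniture and walls round the work are solid. World frame = base frame: x ahead of the robot, y to its left, z up, the work surface at z = 0. Lengths are in m, angles in rad, forces in N, time in s.
With the tool pointing down it reaches from about 0.3 to 0.775 m from the base axis. Payload 14.6 kg.
Tool frame: the origin (TCP) lies on the centre line of the jaws, within the pads' length; the fingertips stand 11 mm ahead of it and the grasp point (between the pads) lies 8 mm behind it; x points along the fingers, z is the direction in which the jaws open and shut, and the axes are right-handed (so a half turn about x gives the same grasp; the last joint's range is limited). The gripper opens to 94 mm and grips with 3 to 60 N. Pads are 16 mm wide; open, the fingers measure 119 mm over their backs; the gripper's body (75 mm by 177 mm) begins 78 mm behind the grasp point.
Start: joints at [-1.294, 0.3, 1.521, -0, 1.321, -0.067], TCP at [0.185, -0.518, 0.216] pointing down, gripper open.
Joint ranges: [-3.03, 3.03], [-0.79, 2.21], [0.23, 2.52], [-1.04, 4.18], [0, 3.07], [-2.55, 2.55]. Speed limits (rad/s): [2.22, 2.22, 2.57, 3.14, 3.14, 3.14].

### API

Orientations are given as a unit quaternion [x, y, z, w].
In Python, from rig import get_obs, snapshot, job_done gives the robot as it stands.
- The arm moves only by the tool send_rows, never from a script. Its argument "motion" is a list of rows, each an object with "turn": the turn, a rotation vector about the world's x, y, z in rad, a list of three; "offset": the shift along the world's x, y, z in cm, a list of three; "claw": the closure, from 0 (fully open) to 1 (shut). In form: [{"turn": [rx, ry, rz], "offset": [dx, dy, dz], "claw": claw}, ...]. A call has 1 to 10 rows; each row shifts and turns the commanded pose from where the row before left it; what a row does not reach is not made up. A row lasts 1/8 s, in which the tool goes at most 62.5 mm and 10.7 degrees, less where a joint would pass 70% of its speed; a pose out of reach is approached as far as the arm can. A call with a gripper value outside its range is refused whole. The fingers move at their own pace and stop on an object; "force" is the grip in N (left out, the last holds). Time passes only in rows, so rows that do not move let the fingers close. It gives the time, the measured TCP pose, the force and the opening at its end, in the units of the state.
- get_obs(): the state, without advancing time (a new reading comes with each control period).
- snapshot(name): name is "scene" or "top" or "wrist"; returns a dict with "pixels" (480x640x3 uint8, blue, green, red), "mtx" (3x3 intrinsics, pixels), "extrinsics" (4x4, takes a point from world to camera coordinates); the wrist camera has in their place "tool_from_camera" (4x4, takes a point from camera to tool coordinates, whose origin is the TCP and whose axes are the tool frame's). Camera axes: x right, y down, z forward; pixel columns grow to the right and rows downward; lengths in m; the calibration is good to about 2 mm. The wrist camera is an equidistant fisheye: a pixel r from the principal point sees the ray r / f radians off the axis. A picture is of the moment at which its call begins: read the wrist's pose just before it. There is no depth.
- job_done(): hands the job in, once; it reports no verdict.
The state is a dict: "time_s": time; "joints": joint angles; "dq": joint speeds; "effort": joint torques, N m; "position": TCP position; "tool_rot": TCP orientation; "ft_force": force on the tool from outside, world axes, zero at the start; "torque": the same for the moment, N m; "opening": finger opening in m.
Only numpy, scipy, OpenCV 4.12 (cv2) and the standard library are available. Lean on these libraries where they do the work, as an engineer would, in place of code of your own. Each camera call takes 0.05 s, during which the arm holds its last target. There are 200 camera calls.

## Working session

There is one attempt and no reset: what is moved stays moved. The work goes in short steps, Python scripts to look and compute and a tool call to move; the robot and the scene stay as the last step left them, time stands still between calls to the robot, and variables do not carry over. Pictures are saved under pics/ and viewed, about 8 in all and at most 12, crops included, and the job is handed in when it is done.

Besides the shell and the picture viewer there is one more tool, called after "Emit:" as a command line: name --argument value ..., lists and objects as JSON in quotes. send_rows: Moves the arm, as the interface text tells. Its arguments: {"type":"object","properties":{"motion":{"type":"array"},"force":{"type":"number"}},"required":["motion"]}

```bash
mkdir -p pics; ls; python3 - <<'E'
from rig import get_obs,snapshot
import cv2,numpy as np,pickle
print(get_obs())
d={}
for n in("scene","top"):
    s=snapshot(n);d[n]=s;cv2.imwrite(f"pics/{n}0.png",s["pixels"]);print(n,s["mtx"],s["extrinsics"])
pickle.dump(d,open("s0.pkl","wb"))
E
```

```text
pics
{'time_s': 0.0, 'joints': array([-1.29357835e+00,  3.00449605e-01,  1.52158721e+00,  7.15304136e-06,
        1.32068190e+00, -6.66256943e-02]), 'dq': array([-0.00014845,  0.00126003,  0.00117424, -0.00102283,  0.00216018,
        0.00125255]), 'effort': array([-8.24184899e-04, -5.31809700e+01, -3.52742529e+01,  7.08520389e-02,
        2.44246615e-02, -1.02169881e-04]), 'position': array([ 0.18532714, -0.51757229,  0.21589552]), 'tool_rot': array([ 0.40734354,  0.57847454, -0.40683899,  0.57785853]), 'ft_force': array([ 0.31362237, -1.02040137,  0.35622482]), 'torque': array([ 0.04655606, -0.09316596, -0.04711901]), 'opening': 0.09389597563412892}
scene [[458.72957688   0.         314.27201536]
 [  0.         458.72957688 239.33512287]
 [  0.           0.           1.        ]] [[-0.78152861 -0.62359643  0.01845308  0.46421793]
 [-0.39642808  0.47355375 -0.78650596  0.26527769]
 [ 0.48172379 -0.62199223 -0.61730694  0.68244429]
 [ 0.          0.          0.          1.        ]]
top [[503.54639924   0.         320.97984267]
 [  0.         503.54639924 229.92898592]
 [  0.           0.           1.        ]] [[ 0.02241887 -0.99917846  0.03376101 -0.05615021]
 [-0.98304672 -0.02817867 -0.18117701  0.57875635]
 [ 0.18197951 -0.02912687 -0.98287084  0.94298838]
 [ 0.          0.          0.          1.        ]]
```

View pics/top0.png

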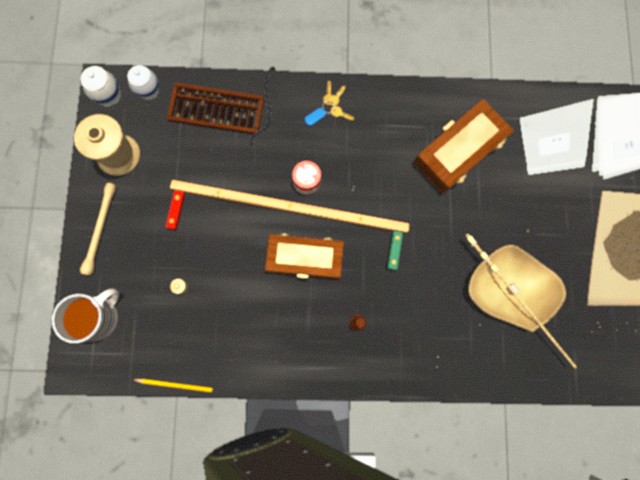

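View pics/scene0.png

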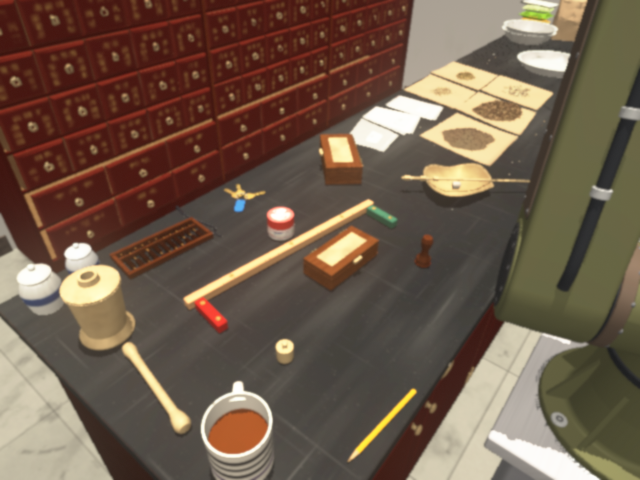

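The top view shows the candidates for the box: one at (305,256) between the stops, with its lip at (302,276), and a larger lookalike at (463,145) behind the rail. I choose (305,256) and will check its size. The rail runs (172,185)–(408,228), with the red stop at (174,211), the green stop at (395,251), the brass weight at (178,286), the stamp at (357,322) and the balm pot at (306,176).

```bash
cat > h.py <<'E'
import cv2,numpy as np
def ray(s,uv,z):
    uv=np.atleast_2d(np.float64(uv));E=s["extrinsics"];R,t=E[:3,:3],E[:3,3]
    d=np.c_[cv2.undistortPoints(uv[:,None],s["mtx"],None)[:,0],np.ones(len(uv))]@R
    c=-R.T@t;return (c+d*((z-c[2])/d[:,2])[:,None])[:,:2]
def blob(m,near):
    n,l,st,c=cv2.connectedComponentsWithStats(m.astype(np.uint8));c=c.copy()
    k=[i for i in range(1,n) if st[i,4]>25];i=min(k,key=lambda i:np.hypot(*(c[i]-near)));return (l==i),st[i],c[i]
def cont(m):
    c=cv2.findContours(m.astype(np.uint8),cv2.RETR_EXTERNAL,cv2.CHAIN_APPROX_NONE)[0];return max(c,key=cv2.contourArea)[:,0]
def rect(s,m,z):
    p=ray(s,cont(m),z);(c,wh,a)=cv2.minAreaRect((p*1000).astype(np.float32));return np.array(c)/1000,wh,a
E
python3 - <<'E'
import pickle;from h import *
s=pickle.load(open("s0.pkl","rb"))["top"];im=s["pixels"];h=cv2.cvtColor(im,cv2.COLOR_BGR2HSV);H,S,V=[h[...,i].astype(int) for i in range(3)]
red=((H<6)|(H>174))&(S>180)&(V>100)
grn=(H>60)&(H<95)&(S>100)&(V>50)
pale=(H>10)&(H<30)&(S>40)&(V>140)
brown=((H<15)|(H>172))&(S>100)&(V>25)
for n,m,near,z in(("red",red,(174,211),.02),("green",grn,(395,251),.02),("rail",pale,(290,206),.02),("window",pale,(305,256),.04),("brass",pale,(178,286),.036)):
    b,st,c=blob(m,near);print(n,st,c,rect(s,b,z))
for near in((305,256),(463,145),(357,322)):
    b,st,c=blob(brown|(pale),near);print(near,st,rect(s,b,.04))
for n,p,z in(("tin",(306,173),.05),("stampbase",(357,322),.03)):print(n,ray(s,p,z))
c=im[150:350,150:430];cv2.imwrite("pics/c1.png",cv2.resize(c,None,fx=2.8,fy=2.8,interpolation=cv2.INTER_CUBIC))
E
```

```text
red [166 191  19  39 354] [174.78248588 209.97457627] (array([0.61972809, 0.25765292]), (22.899280548095703, 80.07630920410156), 80.68549346923828)
green [387 232  16  39 328] [394.35060976 250.84756098] (array([ 0.54789185, -0.19339314]), (22.216779708862305, 79.34759521484375), 80.98297882080078)
rail [ 170  180  240   53 2498] [289.88110488 205.61088871] (array([0.63557245, 0.02373352]), (501.4849853515625, 22.253780364990234), 80.99923706054688)
window [ 266  233   77   45 2394] [303.87218045 255.82581454] (array([ 0.52894995, -0.00946536]), (148.18023681640625, 85.20653533935547), 86.225830078125)
brass [170 278  16  16 187] [177.06951872 285.63636364] (array([0.46470758, 0.23642429]), (29.642507553100586, 29.072898864746094), 4.0646162033081055)
(305, 256) [ 264  233   80   46 2668] (array([ 0.52894806, -0.00949467]), (152.6472625732422, 85.20653533935547), 86.225830078125)
(463, 145) [ 413   99  101   95 4528] (array([ 0.77224304, -0.33399811]), (113.6053466796875, 215.34278869628906), 42.792945861816406)
(357, 322) [349 314  18  17 231] (array([ 0.40242719, -0.11693804]), (30.64440155029297, 33.219600677490234), 1.2586013078689575)
tin [[ 0.69718183 -0.00846674]]
stampbase [[ 0.40239883 -0.11703981]]
```

View pics/c1.png

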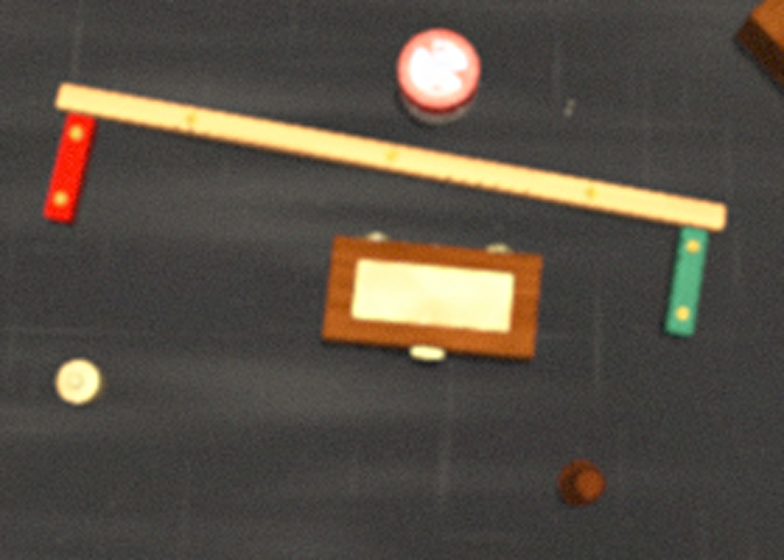

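The crop shows the box with its hinge knuckles towards the rail at crop (376,237) and (498,247), its lip at (427,353), and nothing between it and the green stop. The mask size of about 152 × 85 mm (the 85 includes the lip) fits the 74 × 150 box; the other is about 114 × 215. Next I measure its angle in the rail frame and the required yaw.

```bash
cat >> h.py <<'E'
from scipy.spatial.transform import Rotation as Ro
def frame(s,h):
    H,S,V=[h[...,i].astype(int) for i in range(3)]
    red=((H<6)|(H>174))&(S>180)&(V>100);grn=(H>60)&(H<95)&(S>100)&(V>50);pale=(H>10)&(H<30)&(S>40)&(V>140)
    return pale,rect(s,blob(red,(174,211))[0],.02)[0],rect(s,blob(grn,(395,251))[0],.02)[0],rect(s,blob(pale,(290,206))[0],.02)
E
python3 - <<'E'
import pickle;from h import *;from rig import get_obs
s=pickle.load(open("s0.pkl","rb"))["top"];h=cv2.cvtColor(s["pixels"],cv2.COLOR_BGR2HSV)
pale,r,g,rail=frame(s,h)
e=(g-r)/np.linalg.norm(g-r);n=np.array([-e[1],e[0]]);n*=np.sign(n[0])
o=((r+g)/2+42e-3*n+rail[0]-.009*n)/2
print("e",e,"n",n,"stop dist",np.linalg.norm(g-r),"o",o,"o est",(r+g)/2+42e-3*n,rail[0]-.009*n)
w=(h[...,0]>14)&(h[...,0]<35)&(h[...,2]>195)
b,st,c=blob(w,(305,256));cw=rect(s,b,.04);print("window",st,cw)
q=cw[0]-o;print("box n,e",q@n,q@e)
for nm,p in(("brass",(.4647,.2364)),("stamp",(.402,-.117)),("tin",(.697,-.008))):print(nm,(p-o)@n,(p-o)@e)
T=Ro.from_quat(get_obs()["tool_rot"]).as_matrix();print(T)
z=T[:,2];a=np.arctan2(z[1],z[0]);
for k in(1,-1):print("yaw",(np.arctan2(k*e[1],k*e[0])-a+np.pi)%(2*np.pi)-np.pi)
t=o+(-.091-.037-.035)*n+.0495*e;print("prepush TCP",t)
np.save("fr.npy",np.array([o,e,n]))
E
```

```text
e [-0.15728356 -0.98755348] n [ 0.98755348 -0.15728356] stop dist 0.4567307737302211 o [0.62598584 0.02533653] o est [0.62528721 0.02552398] [0.62668447 0.02514907]
window [ 275  242   59   27 1258] (array([ 0.53087256, -0.00937811]), (114.45548248291016, 44.52762222290039), 86.12327575683594)
box n,e -0.08846941112437103 0.049242315066941496
brass -0.19247520811208757 -0.18306885676241386
stamp -0.19881080089635256 0.1757942233448493
tin 0.0753735683315068 0.021752243121532136
[[-2.76994675e-04  9.41468448e-01  3.37101000e-01]
 [ 9.60164110e-04  3.37101108e-01 -9.41467961e-01]
 [-9.99999501e-01  6.28906703e-05 -9.97339427e-04]]
yaw -0.501775511276036
yaw 2.639817142313757
prepush TCP [0.45722909 0.00208985]
```

Emit:
send_rows --motion '[{"turn":[0,0,-0.05],"offset":[2.0,3.6,0],"claw":0},{"turn":[0,0,-0.05],"offset":[2.0,3.6,0],"claw":0},{"turn":[0,0,-0.05],"offset":[2.0,3.6,0],"claw":0},{"turn":[0,0,-0.05],"offset":[2.0,3.6,0],"claw":0},{"turn":[0,0,-0.05],"offset":[2.0,3.6,0],"claw":0},{"turn":[0,0,-0.05],"offset":[2.0,3.6,0],"claw":0},{"turn":[0,0,-0.05],"offset":[2.0,3.6,0],"claw":0},{"turn":[0,0,-0.05],"offset":[2.0,3.6,0],"claw":0},{"turn":[0,0,-0.05],"offset":[2.0,3.6,0],"claw":0},{"turn":[0,0,-0.05],"offset":[2.0,3.6,0],"claw":0}]'

```text
time_s: 1.35
position: [0.3858, -0.1565, 0.2164]
tool_rot: [-0.538, -0.459, 0.538, -0.459]
ft_force: [0.6, 0.4, -0.4]
opening: 0.0939
```

Emit:
send_rows --motion '[{"turn":[0,0,0],"offset":[1.8,4.0,0],"claw":0},{"turn":[0,0,0],"offset":[1.8,4.0,0],"claw":0},{"turn":[0,0,0],"offset":[1.8,4.0,0],"claw":0},{"turn":[0,0,0],"offset":[1.8,4.0,0],"claw":0},{"turn":[0,0,0],"offset":[0,0,0],"claw":0},{"turn":[0,0,0],"offset":[0,0,0],"claw":0}]'

```text
time_s: 2.1
position: [0.457, 0.0018, 0.2162]
tool_rot: [-0.537, -0.46, 0.538, -0.459]
ft_force: [0.6, -0.4, 0.5]
opening: 0.0938
```

```bash
cat > st.py <<'E'
from h import *;from rig import get_obs
o,e,n=np.load("fr.npy");s=get_obs();p=s["position"];T=Ro.from_quat(s["tool_rot"]).as_matrix();z=T[:2,2]
print("t",s["time_s"],"pos",p.round(4),"n,e",((p[:2]-o)@n).round(4),((p[:2]-o)@e).round(4),"jaw ang to e",np.cross(e,z*np.sign(z@e)).round(4),"down",T[:,0].round(3),"f",s["ft_force"].round(2),"fn,fe",(s["ft_force"][:2]@n).round(2),(s["ft_force"][:2]@e).round(2),s["opening"])
E
python3 -W ignore st.py
```

```text
t 2.1 pos [0.457  0.0018 0.2162] n,e -0.1632 0.0498 jaw ang to e 0.002 down [-0.001 -0.    -1.   ] f [ 0.57 -0.37  0.5 ] fn,fe 0.62 0.27 0.0937783551096827
```

Emit:
send_rows --motion '[{"turn":[0,0,0],"offset":[0,0,-4.5],"claw":0},{"turn":[0,0,0],"offset":[0,0,-4.5],"claw":0},{"turn":[0,0,0],"offset":[0,0,-4.5],"claw":0},{"turn":[0,0,0],"offset":[0,0,-3.3],"claw":0},{"turn":[0,0,0],"offset":[0,0,-2.5],"claw":0},{"turn":[0,0,0],"offset":[0,0,0],"claw":0},{"turn":[0,0,0],"offset":[0,0,0],"claw":0}]'

```text
time_s: 2.98
position: [0.4578, 0.0016, 0.0245]
tool_rot: [0.538, 0.459, -0.537, 0.46]
ft_force: [-0.4, -0.0, 0.2]
opening: 0.0938
```

```bash
python3 -W ignore st.py; python3 - <<'E'
from rig import snapshot;import cv2
cv2.imwrite("pics/sc1.png",snapshot("scene")["pixels"][180:330,220:460].repeat(3,0).repeat(3,1))
E
```

```text
t 2.975 pos [0.4578 0.0016 0.0245] n,e -0.1624 0.0499 jaw ang to e 0.0009 down [ 0.001 -0.    -1.   ] f [-0.39 -0.    0.21] fn,fe -0.38 0.06 0.09383454433840088
```

View pics/sc1.png

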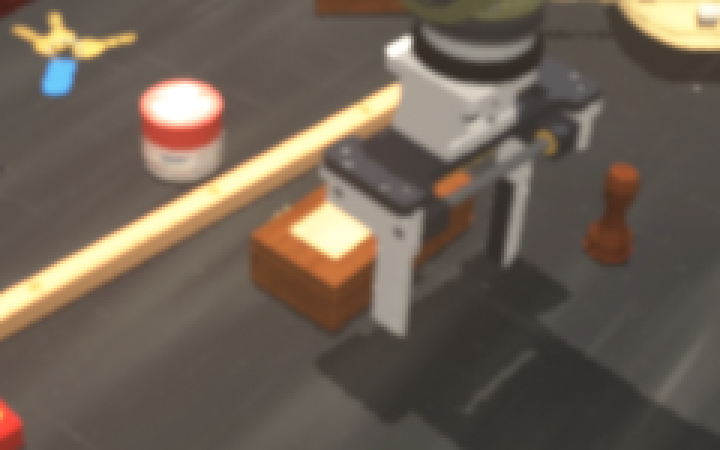

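The crop shows both fingers standing in front of the box, clear of the lip, with the stamp at (610,220) and the balm pot at (180,130) well clear. Now I push toward the rail.

Emit:
send_rows --motion '[{"turn":[0,0,0],"offset":[0.69,-0.11,0],"claw":0},{"turn":[0,0,0],"offset":[0.69,-0.11,0],"claw":0},{"turn":[0,0,0],"offset":[0.69,-0.11,0],"claw":0},{"turn":[0,0,0],"offset":[0.69,-0.11,0],"claw":0},{"turn":[0,0,0],"offset":[0.69,-0.11,0],"claw":0},{"turn":[0,0,0],"offset":[0.69,-0.11,0],"claw":0},{"turn":[0,0,0],"offset":[0.69,-0.11,0],"claw":0},{"turn":[0,0,0],"offset":[0.69,-0.11,0],"claw":0},{"turn":[0,0,0],"offset":[0.69,-0.11,0],"claw":0},{"turn":[0,0,0],"offset":[0,0,0],"claw":0}]'

```text
time_s: 4.28
position: [0.5202, -0.0079, 0.0235]
tool_rot: [0.538, 0.459, -0.537, 0.46]
ft_force: [0.4, -0.0, 0.5]
opening: 0.0938
```

```bash
python3 -W ignore st.py
```

```text
t 4.275 pos [ 0.5202 -0.0079  0.0235] n,e -0.0992 0.0494 jaw ang to e 0.0016 down [ 0.001 -0.    -1.   ] f [ 0.4  -0.04  0.45] fn,fe 0.4 -0.02 0.09377410002653687
```

Emit:
send_rows --motion '[{"turn":[0,0,0],"offset":[0.3,-0.05,0],"claw":0},{"turn":[0,0,0],"offset":[0.3,-0.05,0],"claw":0},{"turn":[0,0,0],"offset":[0.3,-0.05,0],"claw":0},{"turn":[0,0,0],"offset":[0.3,-0.05,0],"claw":0},{"turn":[0,0,0],"offset":[0,0,0],"claw":0}]'

```text
time_s: 4.9
position: [0.532, -0.0098, 0.0235]
tool_rot: [0.538, 0.459, -0.537, 0.46]
ft_force: [-0.2, -1.1, -0.2]
opening: 0.0939
```

```bash
python3 -W ignore st.py
```

```text
t 4.9 pos [ 0.532  -0.0098  0.0235] n,e -0.0873 0.0495 jaw ang to e 0.0018 down [ 0.001 -0.    -1.   ] f [-0.22 -1.07 -0.18] fn,fe -0.05 1.09 0.09387808527355253
```

Emit:
send_rows --motion '[{"turn":[0,0,0],"offset":[0.2,-0.03,0],"claw":0},{"turn":[0,0,0],"offset":[0.2,-0.03,0],"claw":0},{"turn":[0,0,0],"offset":[0,0,0],"claw":0}]'

```text
time_s: 5.28
position: [0.5357, -0.0103, 0.0235]
tool_rot: [0.538, 0.459, -0.537, 0.46]
ft_force: [-2.1, 0.4, 1.3]
opening: 0.0942
```

```bash
python3 -W ignore st.py;python3 - <<'E'
from rig import snapshot;import cv2
cv2.imwrite("pics/t2.png",cv2.resize(snapshot("top")["pixels"][150:350,150:430],None,fx=2.8,fy=2.8))
E
```

```text
t 5.275 pos [ 0.5357 -0.0103  0.0235] n,e -0.0836 0.0494 jaw ang to e 0.0017 down [ 0. -0. -1.] f [-2.05  0.43  1.32] fn,fe -2.09 -0.11 0.0942404617297143
```

View pics/t2.png

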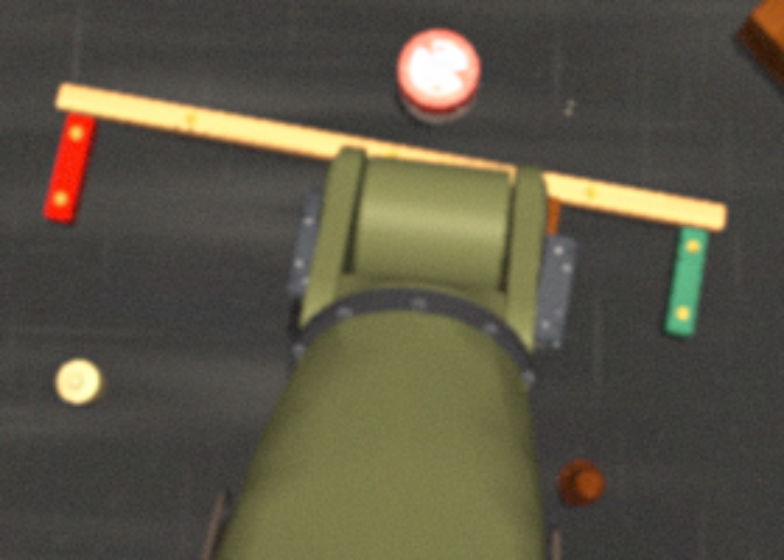

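The arm hides most of the box, but its corner shows at crop (553,215) right up near the rail. The force is only just starting to rise, so I press on in small steps.

Emit:
send_rows --motion '[{"turn":[0,0,0],"offset":[0.1,-0.02,0],"claw":0},{"turn":[0,0,0],"offset":[0.1,-0.01,0],"claw":0},{"turn":[0,0,0],"offset":[0,0,0],"claw":0}]'

```text
time_s: 5.7
position: [0.5374, -0.0106, 0.0235]
tool_rot: [-0.537, -0.46, 0.538, -0.459]
ft_force: [-3.2, 0.6, 2.7]
opening: 0.0945
```

```bash
python3 -W ignore st.py
```

```text
t 5.7 pos [ 0.5374 -0.0106  0.0235] n,e -0.0818 0.0494 jaw ang to e 0.0018 down [-0.  0. -1.] f [-3.17  0.55  2.66] fn,fe -3.22 -0.05 0.09447488092249622
```

Emit:
send_rows --motion '[{"turn":[0,0,0],"offset":[0.1,-0.02,0],"claw":0},{"turn":[0,0,0],"offset":[0.1,-0.01,0],"claw":0},{"turn":[0,0,0],"offset":[0,0,0],"claw":0}]'

```text
time_s: 6.08
position: [0.5381, -0.0107, 0.0234]
tool_rot: [-0.537, -0.46, 0.538, -0.459]
ft_force: [-15.8, 2.1, 13.2]
opening: 0.0938
```

```bash
python3 -W ignore st.py
```

```text
t 6.075 pos [ 0.5381 -0.0107  0.0234] n,e -0.0811 0.0494 jaw ang to e 0.0018 down [-0.004  0.    -1.   ] f [-15.82   2.07  13.17] fn,fe -15.95 0.44 0.09382905975006463
```

Emit:
send_rows --motion '[{"turn":[0,0,0],"offset":[-1.3,0.2,0],"claw":0},{"turn":[0,0,0],"offset":[-1.3,0.2,0],"claw":0},{"turn":[0,0,0],"offset":[-1.4,0.23,0],"claw":0},{"turn":[0,0,0],"offset":[0,0,4.5],"claw":0},{"turn":[0,0,0],"offset":[0,0,4.5],"claw":0},{"turn":[0,0,0],"offset":[0,0,4],"claw":0.5},{"turn":[0,0,0],"offset":[0,0,0],"claw":1}]' --force 20

```text
time_s: 6.95
position: [0.5007, -0.0047, 0.1563]
tool_rot: [0.539, 0.458, -0.536, 0.461]
ft_force: [0.1, -0.1, -1.6]
opening: 0.0772
```

Emit:
send_rows --motion '[{"turn":[0,0,0],"offset":[3.4,3.3,0],"claw":1},{"turn":[0,0,0],"offset":[3.4,3.3,0],"claw":1},{"turn":[0,0,0],"offset":[3.3,3.3,0],"claw":1},{"turn":[0,0,0],"offset":[0,0,0],"claw":1},{"turn":[0,0,0],"offset":[0,0,0],"claw":1},{"turn":[0,0,0],"offset":[0,0,0],"claw":1}]'

```text
time_s: 7.7
position: [0.6, 0.0936, 0.1533]
tool_rot: [-0.538, -0.459, 0.538, -0.459]
ft_force: [0.4, 0.1, -0.1]
opening: 0.0175
```

```bash
python3 -W ignore st.py;python3 - <<'E'
from rig import snapshot;import cv2
cv2.imwrite("pics/sc2.png",cv2.resize(snapshot("scene")["pixels"][150:350,150:430],None,fx=2.8,fy=2.8))
E
```

```text
t 7.7 pos [0.6    0.0936 0.1533] n,e -0.0364 -0.0633 jaw ang to e 0.0009 down [-0. -0. -1.] f [ 0.4   0.06 -0.05] fn,fe 0.39 -0.13 0.01753460806887504
```

View pics/sc2.png

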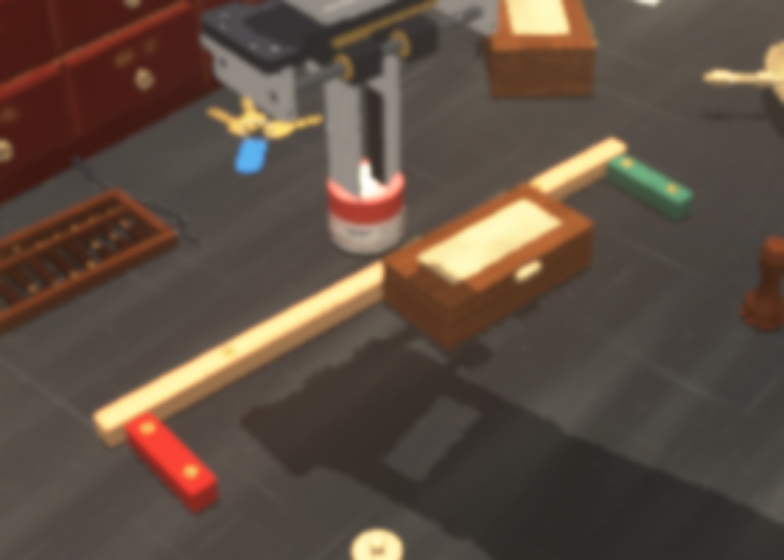

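The box now sits along the rail at crop (490,265), and the closing fingers are above the counter beyond its red-side end. I finish closing, then descend.

Emit:
send_rows --motion '[{"turn":[0,0,0],"offset":[0,0,0],"claw":1},{"turn":[0,0,0],"offset":[0,0,0],"claw":1},{"turn":[0,0,0],"offset":[0,0,-4.5],"claw":1},{"turn":[0,0,0],"offset":[0,0,-4.5],"claw":1},{"turn":[0,0,0],"offset":[0,0,-2.5],"claw":1},{"turn":[0,0,0],"offset":[0,0,-1.5],"claw":1},{"turn":[0,0,0],"offset":[0,0,0],"claw":1}]'

```text
time_s: 8.62
position: [0.6003, 0.0943, 0.0231]
tool_rot: [-0.537, -0.46, 0.538, -0.459]
ft_force: [0.1, 0.3, 0.6]
opening: 0.0001
```

```bash
python3 -W ignore st.py
```

```text
t 8.625 pos [0.6003 0.0943 0.0231] n,e -0.0362 -0.0641 jaw ang to e 0.0017 down [-0.001 -0.    -1.   ] f [0.11 0.33 0.55] fn,fe 0.05 -0.34 8.244600699790385e-05
```

Emit:
send_rows --motion '[{"turn":[0,0,0],"offset":[-0.16,-0.99,0],"claw":1},{"turn":[0,0,0],"offset":[-0.16,-0.99,0],"claw":1},{"turn":[0,0,0],"offset":[-0.16,-0.99,0],"claw":1},{"turn":[0,0,0],"offset":[-0.16,-0.99,0],"claw":1},{"turn":[0,0,0],"offset":[-0.16,-0.99,0],"claw":1},{"turn":[0,0,0],"offset":[-0.16,-0.99,0],"claw":1},{"turn":[0,0,0],"offset":[-0.16,-0.99,0],"claw":1},{"turn":[0,0,0],"offset":[-0.16,-0.99,0],"claw":1},{"turn":[0,0,0],"offset":[-0.16,-0.99,0],"claw":1},{"turn":[0,0,0],"offset":[-0.16,-0.99,0],"claw":1}]'

```text
time_s: 9.88
position: [0.5848, -0.0049, 0.0241]
tool_rot: [0.538, 0.459, -0.537, 0.46]
ft_force: [1.4, 5.3, 3.6]
opening: 0.0005
```

Emit:
send_rows --motion '[{"turn":[0,0,0],"offset":[-0.08,-0.49,0],"claw":1},{"turn":[0,0,0],"offset":[-0.06,-0.39,0],"claw":1},{"turn":[0,0,0],"offset":[-0.06,-0.39,0],"claw":1},{"turn":[0,0,0],"offset":[0,0,0],"claw":1}]'

```text
time_s: 10.38
position: [0.5827, -0.0176, 0.0238]
tool_rot: [0.538, 0.459, -0.537, 0.46]
ft_force: [0.9, 1.5, 1.0]
opening: 0.0005
```

```bash
python3 -W ignore st.py
```

```text
t 10.375 pos [ 0.5827 -0.0176  0.0238] n,e -0.036 0.0492 jaw ang to e 0.0015 down [ 0.001  0.    -1.   ] f [0.87 1.54 0.96] fn,fe 0.61 -1.66 0.0005191023339676177
```

Force is still only friction, with about 8 mm to go. I continue in fine steps.

Emit:
send_rows --motion '[{"turn":[0,0,0],"offset":[-0.03,-0.2,0],"claw":1},{"turn":[0,0,0],"offset":[-0.03,-0.2,0],"claw":1},{"turn":[0,0,0],"offset":[-0.03,-0.2,0],"claw":1},{"turn":[0,0,0],"offset":[-0.02,-0.1,0],"claw":1},{"turn":[0,0,0],"offset":[0,0,0],"claw":1}]'

```text
time_s: 11.0
position: [0.5816, -0.0242, 0.0237]
tool_rot: [0.538, 0.459, -0.537, 0.46]
ft_force: [1.3, 5.3, 4.5]
opening: 0.0002
```

```bash
python3 -W ignore st.py
```

```text
t 11.0 pos [ 0.5816 -0.0242  0.0237] n,e -0.0361 0.0559 jaw ang to e 0.0018 down [ 0.001  0.    -1.   ] f [1.25 5.29 4.5 ] fn,fe 0.41 -5.43 0.00017013230353549538
```

Emit:
send_rows --motion '[{"turn":[0,0,0],"offset":[-0.02,-0.1,0],"claw":1},{"turn":[0,0,0],"offset":[-0.02,-0.1,0],"claw":1},{"turn":[0,0,0],"offset":[0,0,0],"claw":1}]'

```text
time_s: 11.38
position: [0.5812, -0.026, 0.0237]
tool_rot: [0.538, 0.459, -0.537, 0.46]
ft_force: [1.5, 6.4, 4.6]
opening: 0.0005
```

```bash
python3 -W ignore st.py
```

```text
t 11.375 pos [ 0.5812 -0.026   0.0237] n,e -0.0362 0.0577 jaw ang to e 0.0018 down [ 0.001  0.001 -1.   ] f [1.51 6.43 4.64] fn,fe 0.48 -6.59 0.0004554545074367664
```

Emit:
send_rows --motion '[{"turn":[0,0,0],"offset":[-0.02,-0.1,0],"claw":1},{"turn":[0,0,0],"offset":[-0.02,-0.1,0],"claw":1},{"turn":[0,0,0],"offset":[0,0,0],"claw":1}]'

```text
time_s: 11.75
position: [0.5814, -0.0261, 0.0238]
tool_rot: [0.539, 0.46, -0.536, 0.459]
ft_force: [4.9, 20.0, 2.0]
opening: 0.0005
```

```bash
python3 -W ignore st.py
```

```text
t 11.75 pos [ 0.5814 -0.0261  0.0238] n,e -0.036 0.0578 jaw ang to e 0.0023 down [ 0.002  0.003 -1.   ] f [ 4.86 19.97  2.02] fn,fe 1.66 -20.49 0.0005413306952038693
```

There is firm contact (20 N) exactly where the stop should be. I back off, lift and clear the view.

Emit:
send_rows --motion '[{"turn":[0,0,0],"offset":[0.2,1.3,0],"claw":1},{"turn":[0,0,0],"offset":[0.2,1.3,0],"claw":1},{"turn":[0,0,0],"offset":[0.2,1.4,0],"claw":1},{"turn":[0,0,0],"offset":[0,0,5],"claw":1},{"turn":[0,0,0],"offset":[0,0,5],"claw":1},{"turn":[0,0,0],"offset":[0,0,4],"claw":1},{"turn":[0,0,0],"offset":[-4,4,0],"claw":1},{"turn":[0,0,0],"offset":[-4,4,0],"claw":1},{"turn":[0,0,0],"offset":[-4,4,0],"claw":1},{"turn":[0,0,0],"offset":[-4,4,0],"claw":1}]'

```text
time_s: 13.0
position: [0.425, 0.173, 0.1635]
tool_rot: [0.538, 0.459, -0.537, 0.459]
ft_force: [-0.2, 1.3, 0.5]
opening: 0.0005
```

Emit:
send_rows --motion '[{"turn":[0,0,0],"offset":[-3,4,0],"claw":1},{"turn":[0,0,0],"offset":[-3,4,0],"claw":1},{"turn":[0,0,0],"offset":[0,0,0],"claw":1},{"turn":[0,0,0],"offset":[0,0,0],"claw":1}]'

```text
time_s: 13.5
position: [0.3667, 0.2516, 0.1635]
tool_rot: [-0.537, -0.46, 0.537, -0.46]
ft_force: [0.4, -0.8, -0.4]
opening: 0.0008
```

```bash
python3 -W ignore st.py;python3 - <<'E'
from rig import snapshot;from h import *
o,e,n=np.load("fr.npy");s=snapshot("top");im=s["pixels"];h=cv2.cvtColor(im,cv2.COLOR_BGR2HSV)
w=(h[...,0]>14)&(h[...,0]<35)&(h[...,2]>195)
b,st,c=blob(w,(353,242));r=rect(s,b,.04);print(st,r,"n,e",(r[0]-o)@n,(r[0]-o)@e,"axis err deg",r[2]-np.degrees(np.arctan2(-e[1],-e[0])))
cv2.imwrite("pics/t3.png",cv2.resize(im[150:350,150:430],None,fx=2.8,fy=2.8,interpolation=cv2.INTER_CUBIC))
E
```

```text
t 13.5 pos [0.3667 0.2516 0.1635] n,e -0.2916 -0.1827 jaw ang to e 0.0023 down [ 0. -0. -1.] f [ 0.41 -0.79 -0.42] fn,fe 0.53 0.72 0.0008165180037737381
[ 327  223   58   31 1206] (array([ 0.56846375, -0.11156548]), (113.43193817138672, 44.2297477722168), 81.0563735961914) n,e -0.035273709824796065 0.14424533657680313 axis err deg 0.10563301551835025
```

View pics/t3.png

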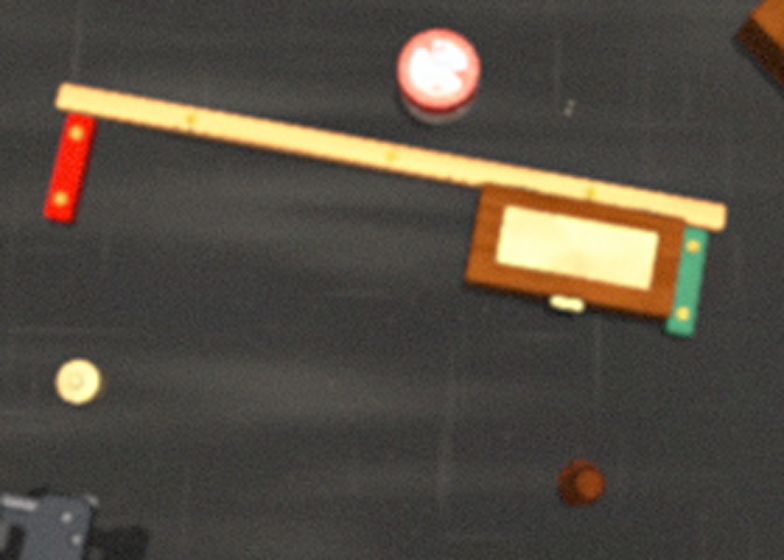

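The box sits in the corner at crop (577,250), flush with the rail and the green stop. The brass weight (78,382), stamp (580,483) and pot (438,68) are at the same pixels as before.

```bash
python3 -c "from rig import job_done;print(job_done())"
```

```text
the job is handed in; nothing more can be done
None
```

The weight box is in its corner, flat against the rail and right up against the green stop, and I've handed the job in. No verdict came back. It took about 13.5 s of the 64 s allowed.

- **Pushing:** I pushed the box square onto the rail with the open fingers on either side of its lip, up to about 16 N. Then I pushed its short end along the rail with closed fingers until it met the stop at about 20 N, and moved the arm clear.
- **Last check, top camera:** The box centre is 35.3 mm off the rail face (ideal 37, allowed 30–42) and 144.2 mm along it (ideal 145, and it must be within 5 mm of the stop). Its angle to the rail is about 0.1°.
- **Small disagreement:** The 1–2 mm differences from ideal are within the 2 mm camera calibration, and the firm contact forces also say it is seated.
- **Other things:** The brass weight, rubber stamp and balm pot look unmoved in the pictures from before and after. No check failed.

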